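Open the screw jar in the bench holder

ROBOT

A 6-joint arm with a two-finger parallel gripper is mounted at the origin on the work surface. World frame = base frame: x ahead of the robot, y to its left, z up, the work surface at z = 0. Lengths are in m, angles in rad, forces in N, time in s.
With the tool pointing down it reaches from about 0.35 to 0.8 m from the base axis. Payload 7.3 kg.
Tool frame: the origin (TCP) lies between the finger pads; the fingertips stand 25 mm ahead of it and the grasp point (between the pads) lies 6 mm ahead of it (r.tip_extent is the distance from the TCP to the fingertips, in m); z points along the fingers, y is the direction in which the jaws open and shut (so a half turn about z gives the same grasp; the last joint's range is limited). The gripper opens to 85 mm and grips with 20 to 120 N. Pads are 22 mm wide; open, the fingers measure 114 mm over their backs; the gripper's body (76 mm by 85 mm) begins 54 mm behind the grasp point. The pads swing forward as they close: fully open they stand 13 mm farther back than shut.
Start: joints at [1.004, 0.342, 1.524, -0, 1.275, -0.146], TCP at [0.214, 0.479, 0.256] pointing down, gripper open.
Joint ranges: [-2.53, 2.53], [-0.77, 2.02], [0.04, 2.7], [-1, 4.14], [0.28, 2.66], [-3.11, 3.11]. Speed limits (rad/s): [2.57, 2.57, 3.14, 3.14, 3.14, 3.14].

INTERFACE

Orientations are given as a unit quaternion [x, y, z, w].
In Python, from workcell import r, command_gripper, optics gives the robot as it stands. The module is installed in compiled form; this text tells all that it offers. Calls block until the motion is done:
- r.reach(position, orientation): joint-space move of the TCP to a pose.
- r.move_straight(position, orientation=None, speed=0.15, max_force=None): straight line of the TCP; orientation=None keeps the orientation; speed is the mean speed in m/s. With max_force (N) it stops when the force on the tool has changed by that much, and returns True; else False.
- r.movej(angles): joint-space move.
- command_gripper(opening, force=None): finger opening in m; force is the grip in N (None keeps the last); returns when the fingers have stopped.
- r.hold(seconds).
- r.solve_ik(position, orientation): joint angles nearest the present ones, or None.
- r.read_state(): the state.
- optics.get_image(name): name is "scene" or "top"; returns (picture, depth): 420x560x3 uint8, red, green, blue; 420x560 float32, m along the optical axis (not along the pixel's ray), 0 where there is no reading.
- optics.camera_model(name): a dict with "K" (3x3 intrinsics, pixels), "R" (3x3) and "t" (3): a world point X has camera coordinates R X + t. Camera axes: x right, y down, z forward; pixel columns grow to the right and rows downward; lengths in m; the calibration is good to about 2 mm. A picture is of the moment at which its call begins. camera_model takes no time and is no camera call.
A pose or a line that the arm cannot do raises r.PlanningError and nothing moves.
- r.finish_job(): hands the job in, once; it reports no verdict.
The state is a dict: "time_s": time; "joint_positions": joint angles; "dq": joint speeds; "tau": joint torques, N m; "eef_pos": TCP position; "eef_rot": TCP orientation; "contact_force": force on the tool from outside, world axes, zero at the start; "torque": the same for the moment, N m; "grip_width": finger opening in m.
Only numpy, scipy, OpenCV 4.12 (cv2) and the standard library are available. Lean on these libraries where they do the work, as an engineer would, in place of code of your own. Each camera call takes 0.05 s, during which the arm holds its last target.

TASK

In the lamp-fittings store, pick up the glass jar of screws with the blue cap, set it fully down in the green square bench holder so that it cannot turn, and only then unscrew the stiff cap anticlockwise until the thread lets go. Lift the cap straight up and finish while holding it level in the gripper, about a finger's breadth above the jar's mouth and clear of it, with the jar still fully home in its holder. Do not tip the jar, pull it back up once the cap has begun to turn, or disturb the bin, lampholder, carton and screwdriver.

Things in the scene. Friction and masses are not known exactly. Their poses are not given: they have to be found in the camera images.
- jar: Square clear-glass jar of screws, 0.3 to 0.6 kg, upright, loose. Body 64 x 64 mm (sides along its x, y), 62 mm high; round neck 38 mm wide, mouth 95 mm above the underside; black ring 54 mm wide on the neck, 66 to 70 mm up. Origin: centre of underside, z up. Can be carried by the tight cap (which lifts 1.5 mm before the jar follows). On the bare bench it spins with the cap; the holder braces it.
- jar_mouth (a point): Centre of the jar's mouth (rim), 95 mm above the jar's underside, on its axis.
- cap: Blue screw cap, 60 g, sixteen-sided, 56 mm across, 30 mm high, white stripe on top along its +x. Origin: centre of its open lower edge, z up. Tight: lower edge 70 mm and top 100 mm above the jar's underside (shoulder 8 mm below the edge). Caught by the thread until turned far enough anticlockwise seen from above; then it lifts straight off, edge clear of the mouth after 25 mm of rise from tight.
- thread (a joint): How far the cap is unscrewed relative to the jar, rad, anticlockwise from above: 0 tight (every start), free from 2.05, end stop 2.4; turn to about 2.2. Stays where it is left. Takes 0.5 N m (grip 25 to 40 N), two or more grasps. Play cap to thread up to 0.05 rad; the jar turns up to 0.16 rad in the holder before it braces. The cap rises 1.2 mm per rad.
- holder: Green steel holder, fixed to the bench: square pocket 69 mm wide inside (2.5 mm room each side of the jar), sides along its x and y; walls 8 mm thick to 24 mm above the bench, mouth flared outward to 36 mm height, about 93 mm over all. Base plate 130 mm (x) by 86 mm (y), 4 mm thick. The jar fits in any quarter turn. Origin: centre of base at bench height.
- holder_seat (a point): Centre of the pocket's floor, 4 mm above the bench; the seated jar's underside centre comes here.
- bin: Orange open parts bin 130 x 100 mm, 60 mm high, loose; leave alone. Origin: centre of underside.
- lampholder: White ceramic lampholder, 52 mm foot, 42 mm high, loose; leave alone. Origin: centre of underside.
- carton: Brown lamp carton 70 x 70 x 90 mm high, loose; leave alone. Origin: centre of underside.
- screwdriver: Red-handled screwdriver lying flat along its x, loose; leave alone. Origin: under its middle.
Not all that is in view belongs to the job. There is more than one size of the cap; the job needs the middle-sized.

How it is judged:
On the way, in this order (a step that is already met when the one before it is completed fails the run):
1. the jar stands fully home in the holder, cap still tight (horizontal distance between jar and holder_seat below 0.007 m and height (world z) of jar below 0.009 m and angle between jar's own z axis and vertical below 0.07 rad and value of joint thread below 0.35 rad), for 0.2 s.
2. the cap has been unscrewed until the thread lets go, with the jar home in the holder (horizontal distance between jar and holder_seat below 0.007 m and height (world z) of jar below 0.009 m and angle between jar's own z axis and vertical below 0.07 rad and value of joint thread above 2 rad), for 0.1 s.
At the end, for the whole second after the job is handed in: Jar home in the holder (within 7 mm sideways, 5 mm of the floor, tilt under 0.07 rad), thread past 2.0 rad; cap held still in the fingers (over 1 N, under 0.03 m/s), lower edge 3 to 45 mm above the mouth, within 20 mm of its axis, tilt under 0.2 rad, not touching the jar (all of step 2 and z of cap in the frame of jar_mouth between 0.003 and 0.045 m and horizontal distance between cap and jar_mouth below 0.02 m and angle between cap's own z axis and vertical below 0.2 rad and contact force between the fingers and cap above 1 N and contact force between cap and jar below 0.05 N and linear speed of cap below 0.03 m/s); the arm keeps its last pose, push and grip.
It fails at once if the cap unscrewed while the jar is not down in the holder, or the jar pulled up after unscrewing began (value of joint thread above 0.35 rad and (horizontal distance between jar and holder_seat above 0.015 m or height (world z) of jar above 0.02 m)).
It fails at once if the jar tipped over (angle between jar's own z axis and vertical above 0.5 rad).
It fails at once if a bystander pushed away (distance of any of bin, lampholder, carton, screwdriver from where it was at the start of the episode above 0.03 m).
It also fails if it takes over 58 s, if anything falls off the work surface, if the arm or the gripper's body presses on something with over 40 N, if the wrist force passes 120 N, or if a joint passes its speed limit or range.

## Working session

There is one attempt and no reset: what is moved stays moved. The work goes in short steps, each a Python script; the robot and the scene stay as the last script left them, time stands still between calls to the robot, and variables do not carry over. Pictures are saved under pics/ and viewed, and the job is handed in when it is done.

```bash
mkdir -p pics; ls; python3 - <<'E'
from workcell import r, command_gripper, optics
import cv2,numpy as np
np.set_printoptions(precision=4,suppress=True)
for n in("scene","top"):
    p,d=optics.get_image(n); cv2.imwrite(f"pics/{n}0.png",p[:,:,::-1]); np.save(f"pics/{n}0_d.npy",d)
    c=optics.camera_model(n); print(n,c["K"],c["R"],c["t"],-c["R"].T@c["t"])
print(r.read_state(),r.tip_extent)
E
```

```text
pics
scene [[406.7619   0.     276.6609]
 [  0.     406.7619 217.2412]
 [  0.       0.       1.    ]] [[ 0.7324  0.6807  0.0135]
 [ 0.3957 -0.4095 -0.822 ]
 [-0.554   0.6074 -0.5693]] [-0.4206 -0.1262  1.3365] [ 1.0985 -0.5772  0.6627]
top [[506.5529   0.     281.4749]
 [  0.     506.5529 208.8931]
 [  0.       0.       1.    ]] [[-0.0169 -0.9999  0.0004]
 [-0.9924  0.0167 -0.1218]
 [ 0.1218 -0.0024 -0.9926]] [0.029  0.5676 1.5758] [0.3718 0.0233 1.6332]
{'time_s': 0.1, 'joint_positions': array([ 1.004 ,  0.3426,  1.5249,  0.    ,  1.2754, -0.146 ]), 'dq': array([-0.0013, -0.003 , -0.0019, -0.0017,  0.0021, -0.0006]), 'tau': array([  0.0014, -43.4447, -24.6491,  -0.0002,   0.0046,   0.    ]), 'eef_pos': array([0.2143, 0.4789, 0.2557]), 'eef_rot': array([ 0.2089,  0.9779, -0.0006, -0.0002]), 'contact_force': array([0.0678, 0.2898, 0.5451]), 'torque': array([ 0.0065, -0.0323,  0.0081]), 'grip_width': 0.0857617269799656} 0.025
```

View pics/scene0.png

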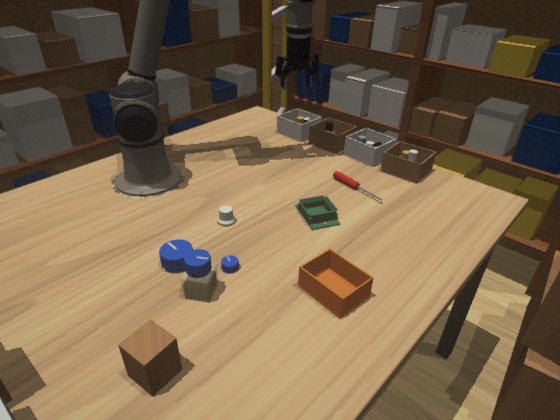

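View pics/top0.png

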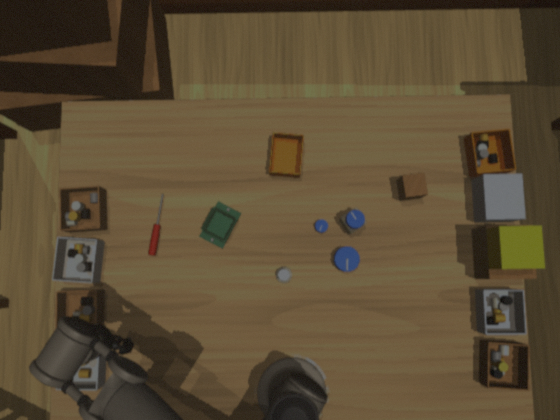

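The scene view shows the jar at about (200,280), its cap at (198,262), and loose caps at (177,256) large and (230,264) small. The holder is at (318,212). In the top view the jar cap is at (354,219) and the holder at (220,224). Next I'll zoom in and measure.

```bash
cat > h.py <<'E'
import numpy as np,cv2
from workcell import r, command_gripper, optics
np.set_printoptions(precision=4,suppress=True)
C={n:optics.camera_model(n) for n in("scene","top")}
def proj(n,X):
    c=C[n];p=c["K"]@(c["R"]@np.asarray(X,float)+c["t"]);return p[:2]/p[2]
def ray(n,uv):
    c=C[n];d=c["R"].T@(np.linalg.inv(c["K"])@np.array([uv[0],uv[1],1.]));return -c["R"].T@c["t"],d/np.linalg.norm(d)
def plane(n,uv,z):
    o,d=ray(n,uv);return o+d*(z-o[2])/d[2]
def tri(a,b):
    (o1,d1),(o2,d2)=ray("scene",a),ray("top",b)
    A=np.stack([d1,-d2],1);s=np.linalg.lstsq(A,o2-o1,rcond=None)[0]
    p,q=o1+s[0]*d1,o2+s[1]*d2;return (p+q)/2,np.linalg.norm(p-q)
def snap(tag):
    o={}
    for n in("scene","top"):
        p,d=optics.get_image(n);b=p[:,:,::-1].copy();cv2.imwrite(f"pics/{n}{tag}.png",b);np.save(f"pics/{n}{tag}_d.npy",d);o[n]=(b,d)
    return o
def crop(n,tag,c,w,s,name):
    b=cv2.imread(f"pics/{n}{tag}.png");x,y=int(c[0]),int(c[1])
    return cv2.resize(b[y-w:y+w,x-w:x+w],None,fx=s,fy=s,interpolation=cv2.INTER_NEAREST)
def quat(a): # tool down, jaw(y) axis angle
    # R cols: z down; y=(cos a,sin a,0); x=y×z
    from scipy.spatial.transform import Rotation
    z=np.array([0,0,-1.]);y=np.array([np.cos(a),np.sin(a),0]);x=np.cross(y,z)
    return Rotation.from_matrix(np.stack([x,y,z],1)).as_quat()
E
python3 - <<'E'
from h import *
a=crop("scene","0",(205,270),40,5,0);b=crop("top","0",(345,235),40,5,0)
c=crop("scene","0",(318,212),30,7,0)[:400,:400];d=crop("top","0",(220,224),28,7,0)[:400,:400]
import numpy as np
cv2.imwrite("pics/z1.png",np.hstack([cv2.resize(a,(400,400)),cv2.resize(b,(400,400))]))
c=crop("scene","0",(318,212),30,7,0);cv2.imwrite("pics/z2.png",np.hstack([cv2.resize(c,(400,400),interpolation=0),cv2.resize(crop("top","0",(220,224),30,7,0),(400,400),interpolation=0)]))
for n in C:
    g=cv2.imread(f"pics/{n}0.png");hsv=cv2.cvtColor(g,cv2.COLOR_BGR2HSV)
    D=np.load(f"pics/{n}0_d.npy")
    for nm,lo,hi in(("blue",(105,150,60),(130,255,255)),("green",(60,60,20),(95,255,255))):
        m=cv2.inRange(hsv,lo,hi)
        k,l,st,ce=cv2.connectedComponentsWithStats(m)
        for i in range(1,k):
            if st[i,4]>60: 
                u,v=ce[i];z=D[int(v),int(u)];K=C[n]["K"];X=C[n]["R"].T@(np.linalg.inv(K)@[u,v,1]*z-C[n]["t"])
                print(n,nm,ce[i],st[i],X)
E
```

```text
scene blue [183.669  252.8573] [160 240  50  26 722] [ 0.4356 -0.1757  0.0408]
scene blue [229.6102 261.0678] [222 256  16  11 118] [ 0.5179 -0.1052  0.0205]
scene green [315.2803 210.2102] [299 202  30  14 157] [ 0.5101  0.236  -0.0004]
top green [227.819  210.4381] [217 203  22  17 105] [0.5693 0.1929 0.0068]
top green [219.3417 224.3769] [207 212  26  27 398] [ 0.5255  0.2215 -0.003 ]
top green [212.0769 238.6923] [201 231  23  16 104] [0.479  0.2443 0.0031]
```

View pics/z1.png

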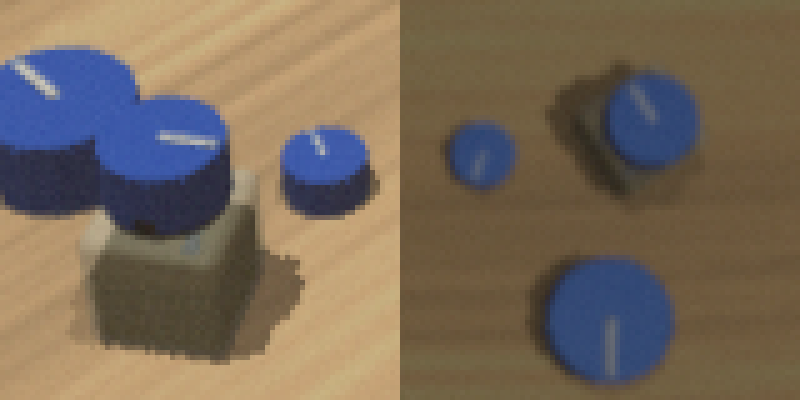

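View pics/z2.png

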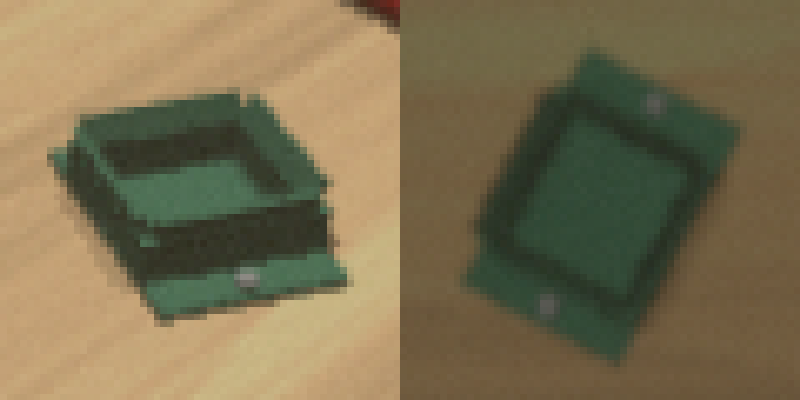

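```bash
python3 - <<'E'
from h import *
def cp(n,tag,cx,cy,R,vlo):
    g=cv2.imread(f"pics/{n}{tag}.png");hsv=cv2.cvtColor(g,cv2.COLOR_BGR2HSV)
    m=np.zeros(g.shape[:2],np.uint8);cv2.circle(m,(cx,cy),R,255,-1)
    return g,hsv,m
# top: cap
for n,(cx,cy,R) in {"top":(355,219,14),"scene":(199,257,19)}.items():
    g,hsv,m=cp(n,"0",cx,cy,R,0)
    y,x,h=cy-0,cx,0
    print(n);
    print("\n".join(" ".join("%3d"%v for v in row) for row in g[cy-14:cy+16,cx-18:cx+19,0]))
E
```

```text
top
 64  64  66  67  65  65  65  65  67  65  65  64  67  67  68  65  65  66  65  65  66  65  65  67  64  64  66  64  65  64  65  65  64  65  65  63  66
 64  66  66  65  67  65  63  65  66  65  63  60  61  64  65  69  66  67  66  67  66  65  65  63  64  64  64  64  62  67  64  66  64  63  64  65  63
 66  67  65  66  66  67  66  64  66  64  59  52  54  57  62  65  65  66  71  71  69  66  65  64  65  63  66  66  65  63  68  65  66  64  65  66  65
 66  68  66  65  65  65  66  65  61  61  52  42  46  49  58  63  68  67  75  78  74  67  65  65  67  67  66  65  67  64  69  67  65  67  66  65  65
 67  68  67  65  63  66  64  61  58  52  45  41  43  49  58  69  76  77  81  84  85  78  72  67  67  65  65  63  65  67  67  65  62  63  65  65  62
 68  66  65  57  54  54  56  53  45  44  45  44  50  61  79  94 100  98 100 101 100  99  89  83  72  66  65  68  65  66  67  66  65  64  64  63  65
 63  62  57  45  44  46  45  44  41  45  44  55  68  86 100 109 114 112 112 112 114 111 106  97  86  73  68  69  66  67  67  68  68  66  67  65  65
 56  53  46  43  43  40  43  44  44  45  54  71  93 102 111 
[... 7089 characters left out ...]
  72  72  72  72  69  66  69  69  66  66  64  67  65  64  62  66  63  64  64  59 113 130 127 119 104  98 107
 63  66  66  67  78  77  72  76  74  74  72  71  71  75  68  64  68  67  69  69  66  60  64  66  65  65  66  64  60  59 127 129 125 113  99  94 105
 60  63  65  67  77  77  76  76  77  73  73  72  71  74  72  65  68  63  68  67  65  66  64  64  65  64  65  63  64  62 110 114 110  99  93  93 109
 67  70  70  86  95  78  75  74  77  75  74  70  73  69  70  68  69  65  67  65  64  63  63  62  61  64  62  65  62  81  89  86  73  64  76  94 107
 76  90  99 124 123  93  80  78  80  74  74  71  69  71  68  68  68  63  65  65  61  66  66  65  64  65  63  57  68  87  83  78  63  55  54  88 107
```

```bash
python3 - <<'E'
from h import *
g=cv2.imread("pics/top0.png").astype(float)
sub=g[194:254,190:250]
gr=sub[:,:,1]-sub[:,:,2]  # G-R
print("\n".join(" ".join("%3d"%v for v in row) for row in gr[4:58:2,8:54:2]))
m=((gr>3)*255).astype(np.uint8);m=cv2.morphologyEx(m,cv2.MORPH_CLOSE,np.ones((5,5)))
cs,_=cv2.findContours(m,0,1);c=max(cs,key=cv2.contourArea)
bx=cv2.boxPoints(cv2.minAreaRect(c))+[190,194];print(cv2.minAreaRect(c));
for p in bx: print(p,plane("top",p,0.004))
k=400/60
for p in((255,103),(147,305)): 
    q=(p[0]/k+190-.5,p[1]/k+194-.5);print(q,plane("top",q,0.006))
q=(246/k+288-.5,277/k+182-.5);print(q,plane("scene",q,0.006))
E
```

```text
-9  -9  -9  -8  -7  -9 -10  -9  -7 -10 -10 -10  -9 -10 -10  -9 -10  -9  -9 -10 -10 -10 -11
-10  -9 -11  -8  -8  -9 -10 -11 -11  -9  -5  -8 -10  -8  -9  -8  -9  -8 -10  -9  -9 -10  -9
 -9 -12  -9 -11 -10  -9 -10  -9  -9  -6  15   7  -5  -8  -9  -9 -10 -11  -9 -11 -10 -12 -12
-10  -8  -9  -9  -8  -9 -11 -10  -8   5  22  22  17   4  -5 -11 -11 -15 -14 -14 -16 -16 -15
-13 -14 -14 -13 -13 -14 -16 -11   1  16  22  20  22  22  15  -1 -15 -19 -21 -19 -20 -18 -18
-17 -18 -18 -16 -17 -15 -14   4  15  11  15  22  22  23  19   6  13  -3 -13 -17 -16 -16 -15
-20 -19 -18 -17 -17 -18  -4   9   8  12   9  12  13  20  15   1  19  22  12  -4 -14 -16 -16
-17 -19 -19 -16 -18 -12  10   9  10  19  18  12   8  10  19  20  22  25  24  22  12  -4 -17
-18 -17 -17 -17 -15  -1  11   8  17  22  22  21  16   8   7  15  15  21  21  23  22   3 -17
-19 -18 -17 -19 -13   9   9   9  19  22  23  21  23  19  15   8  10  11  17  24  21 -11 -18
-19 -18 -19 -17  -1  10   6  18  23  23  21  25  23  23  23  20  16  11   8  21   4 -18 -18
-18 -20 -18 -14  10  10  11  22  21  25  23  23  24  24  24  23  22  19   6  11 -14 -18 -
[... 1078 characters left out ...]
 -21 -20 -21 -21 -20 -21 -21
-17 -20 -20 -19 -20 -19 -21 -20 -20 -14  -1  17  19 -11 -19 -20 -19 -18 -20 -19 -21 -19 -20
-22 -19 -19 -20 -22 -22 -20 -21 -21 -20 -18 -15  -4 -18 -21 -22 -20 -20 -19 -21 -21 -20 -22
-20 -20 -21 -21 -20 -20 -21 -22 -19 -21 -21 -20 -19 -20 -21 -20 -22 -20 -21 -22 -21 -21 -20
((28.953916549682617, 29.886024475097656), (28.018468856811523, 39.824005126953125), 28.178592681884766)
[197.2022 234.8226] [0.4922 0.292  0.004 ]
[216.0079 199.7185] [0.6054 0.2314 0.004 ]
[240.7057 212.9495] [0.5608 0.1515 0.004 ]
[221.8999 248.0535] [0.4484 0.2126 0.004 ]
(227.75, 208.95) [0.5743 0.1931 0.006 ]
(211.55, 239.25) [0.4771 0.2456 0.006 ]
(324.4, 223.05) [0.5743 0.1952 0.006 ]
```

```bash
python3 - <<'E'
from h import *
P=[(15,5.9),(17,5.8),(19,5.9),(21,6.2),(23.4,7),(25.4,8),(27,9),(27.9,10),(28.1,11),(28.6,12),(28.7,13),(28.6,14),(27.9,15),(27.2,16),(27,17),(26,18),(24.7,19),(23.2,20),(21.6,21),(19,22),(16,22.7),(13,22.8),(9,22),(6.7,21),(4.9,20),(3.7,19),(3.3,18),(2.7,17),(2.6,16),(2.6,15),(11.7,7),(13,6.3)]
P=np.array(P,np.float32)+[181,243]
e=cv2.fitEllipse(P.astype(np.float32));print(e)
g=cv2.imread("pics/top0.png").astype(np.float32)
s=cv2.resize(g[200:240,335:375,0],None,fx=8,fy=8,interpolation=cv2.INTER_CUBIC)
m=(s>90).astype(np.uint8);cs,_=cv2.findContours(m,0,1);c=max(cs,key=cv2.contourArea)
e2=cv2.fitEllipse(c);t=(np.array(e2[0])+.5)/8-.5+[335,200];print(t,np.array(e2[1])/8)
X,gap=tri(e[0],t);print("cap top",X,gap,"plane z=.1:",plane("scene",e[0],.1),plane("top",t,.1))
# other caps & scene check of bench heights via jar bottom corners
k=5
for p in((97,343),(222,358)):
    q=(p[0]/k+165-.5,p[1]/k+230-.5);print("jar bottom",plane("scene",q,0))
# stripe in top
for p in((634,88),(652,122)):
    q=((p[0]-400)/k+305-.5,p[1]/k+195-.5);print("stripe top",plane("top",q,.1))
for p in((160,136),(216,145)):
    q=(p[0]/k+165-.5,p[1]/k+230-.5);print("stripe scene",plane("scene",q,.1))
# bolts
gr=g[:,:,1]-g[:,:,2]
for u,v in((228,209),(212,239)):
    w=np.clip(20-gr[v-2:v+3,u-2:u+3],0,None);yy,xx=np.mgrid[v-2:v+3,u-2:u+3]
    q=((w*xx).sum()/w.sum(),(w*yy).sum()/w.sum());print(q,plane("top",q,.006))
# jar corners in top view sub: print enlarged
s=crop("top","0",(352,222),16,24,0);cv2.imwrite("pics/z3.png",cv2.convertScaleAbs(s,alpha=2))
E
```

```text
((196.57354736328125, 257.2657165527344), (16.452722549438477, 26.110687255859375), 79.71062469482422)
[355.4443 218.3503] [17.8082 18.1325]
cap top [ 0.5281 -0.2041  0.0988] 0.0026480069135587578 plane z=.1: [ 0.5301 -0.2039  0.1   ] [ 0.5272 -0.205   0.1   ]
jar bottom [ 0.5198 -0.2432  0.    ]
jar bottom [ 0.5668 -0.2108  0.    ]
stripe top [ 0.5466 -0.193   0.1   ]
stripe top [ 0.5256 -0.2033  0.1   ]
stripe scene [ 0.5286 -0.2028  0.1   ]
stripe scene [ 0.5502 -0.1901  0.1   ]
(np.float64(228.16949152542372), np.float64(208.76271186440678)) [0.5749 0.1918 0.006 ]
(np.float64(211.83549783549785), np.float64(239.23376623376623)) [0.4771 0.2447 0.006 ]
```

View pics/z3.png

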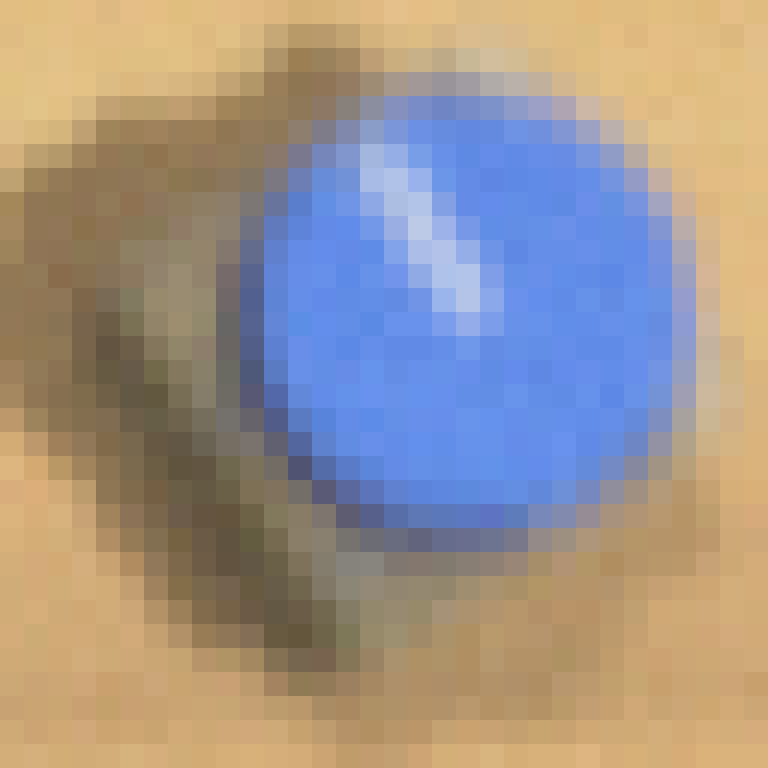

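Measured so far: the cap top is at about (0.528, -0.204, 0.099), so the height agrees with the text. Jar yaw is about 31.5°. The holder is at about (0.526, 0.219) with its x axis at -28.4°. Next I'll check the wrist range and choose the grasp yaw.

```bash
python3 - <<'E'
from h import *
for nm,p in(("jar",(.5285,-.2045,.092)),("hold",(.526,.2185,.098))):
    for d in range(-180,181,30):
        q=r.solve_ik(p,quat(np.radians(d)))
        print(nm,d,None if q is None else np.array(q))
E
```

```text
jar -180 [-0.5044  0.5933  1.6107 -0.      0.9376  2.6372]
jar -150 [-0.5044  0.5933  1.6107 -0.      0.9376  2.1136]
jar -120 [-0.5044  0.5933  1.6107 -0.      0.9376  1.59  ]
jar -90 [-0.5044  0.5933  1.6107 -0.      0.9376  1.0664]
jar -60 [-0.5044  0.5933  1.6107 -0.      0.9376  0.5428]
jar -30 [-0.5044  0.5933  1.6107 -0.      0.9376  0.0192]
jar 0 [-0.5044  0.5933  1.6107 -0.      0.9376 -0.5044]
jar 30 [-0.5044  0.5933  1.6107 -0.      0.9376 -1.028 ]
jar 60 [-0.5044  0.5933  1.6107 -0.      0.9376 -1.5516]
jar 90 [-0.5044  0.5933  1.6107 -0.      0.9376 -2.0752]
jar 120 [-0.5044  0.5933  1.6107 -0.      0.9376 -2.5988]
jar 150 None
jar 180 [-0.5044  0.5933  1.6107 -0.      0.9376  2.6372]
hold -180 [ 0.2592  0.5894  1.5971 -0.      0.9551 -2.8824]
hold -150 [ 0.2592  0.5894  1.5971 -0.      0.9551  2.8772]
hold -120 [ 0.2592  0.5894  1.5971 -0.      0.9551  2.3536]
hold -90 [ 0.2592  0.5894  1.5971 -0.      0.9551  1.83  ]
hold -60 [ 0.2592  0.5894  1.5971 -0.      0.9551  1.3064]
hold -30 [ 0.2592  0.5894  1.5971 -0.      0.9551  0.7828]
hold 0 [ 0.2592  0.5894  1.5971 -0.      0.9551  0.2592]
hold 30 [ 0.2592  0.5894  1.5971 -0.      0.9551 -0.2644]
hold 60 [ 0.2592  0.5894  1.5971 -0.      0.9551 -0.788 ]
hold 90 [ 0.2592  0.5894  1.5971 -0.      0.9551 -1.3116]
hold 120 [ 0.2592  0.5894  1.5971 -0.      0.9551 -1.8352]
hold 150 [ 0.2592  0.5894  1.5971 -0.      0.9551 -2.3588]
hold 180 [ 0.2592  0.5894  1.5971 -0.      0.9551 -2.8824]
```

```bash
python3 - <<'E'
from h import *
a=np.radians(-58.5)
r.reach([.5285,-.2045,.25],quat(a));command_gripper(.085,35)
print(r.move_straight([.5285,-.2045,.093],quat(a),speed=.08,max_force=15))
s=r.read_state();print(s["time_s"],s["eef_pos"],s["contact_force"])
command_gripper(.045,35)
s=r.read_state();print(s["time_s"],s["eef_pos"],s["contact_force"],s["torque"],s["grip_width"],s["joint_positions"])
snap("1")
cv2.imwrite("pics/z4.png",np.hstack([cv2.resize(crop("scene","1",(205,255),40,5,0),(400,400)),cv2.resize(crop("top","1",(350,225),40,5,0),(400,400))]))
E
```

```text
False
5.0917 [ 0.5287 -0.2046  0.0934] [ 0.2212 -0.0012 -0.2012]
5.4667 [ 0.5285 -0.2043  0.0933] [-1.2599  1.9888  4.2988] [0.2742 0.1858 0.0224] 0.05523986565571959 [-0.5043  0.5914  1.6098  0.0002  0.9405  0.5166]
```

View pics/z4.png

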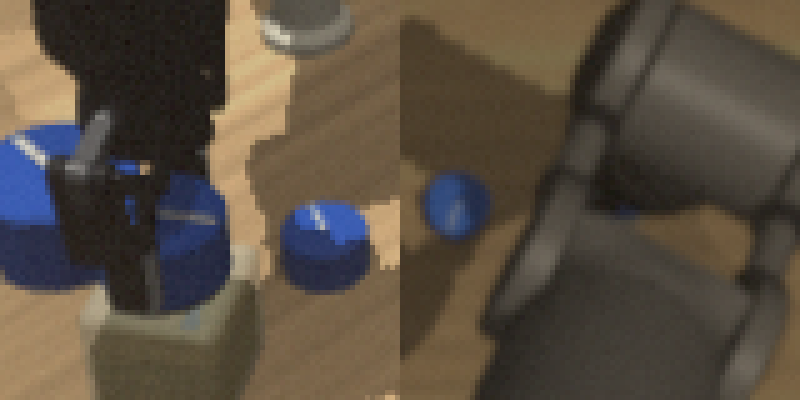

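Both fingers are on the cap (scene crop at about (150,230)) and the grip width is 55 mm. Now I'll lift, carry the jar above the holder, and look again.

```bash
python3 - <<'E'
from h import *
a=np.radians(-58.5);b=np.radians(-118.4)
r.move_straight([.5285,-.2045,.22],quat(a),speed=.08)
s=r.read_state();print(s["contact_force"],s["grip_width"])
r.move_straight([.526,.2185,.22],quat(b),speed=.14)
r.move_straight([.526,.2185,.16],quat(b),speed=.08)
s=r.read_state();print(s["time_s"],s["eef_pos"],s["contact_force"],s["torque"],s["grip_width"],s["joint_positions"])
snap("2")
p=proj("scene",(.526,.2185,.06));q=proj("top",(.526,.2185,.06))
cv2.imwrite("pics/z5.png",np.hstack([cv2.resize(crop("scene","2",p,36,11,0),(400,400),interpolation=0),cv2.resize(crop("top","2",q,36,11,0),(400,400),interpolation=0)])); print(p,q)
E
```

```text
[ 0.8566  0.8246 -6.6685] 0.05537773366321928
11.3833 [0.5264 0.2186 0.1605] [-0.6977  0.4589 -5.8873] [ 0.0254 -0.0681  0.0286] 0.055190384739746814 [0.2592 0.5126 1.5334 0.     1.0945 2.3257]
[317.2807 197.0101] [217.8642 222.3426]
```

View pics/z5.png

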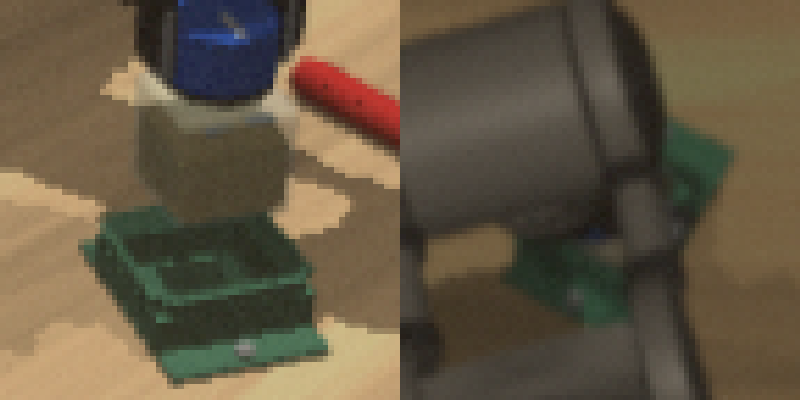

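View pics/scene2.png

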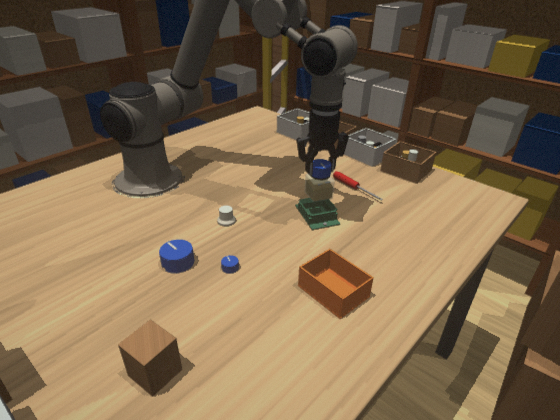

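```bash
python3 - <<'E'
from h import *
P=[]
k=400/72
for p in((143,190),(183,220),(284,207)):
    q=(p[0]/k+317-36-.5,p[1]/k+197-36-.5);P.append(plane("scene",q,.066));print(P[-1])
d=P[2]-P[1];print(np.degrees(np.arctan2(d[1],d[0])),np.linalg.norm(d))
d=P[1]-P[0];print(np.degrees(np.arctan2(d[1],d[0])),np.linalg.norm(d),(P[0]+P[2])/2)
# predicted jar bottom corners & holder rim corners overlay
im=cv2.resize(crop("scene","2",(317,200),36,11,0),(792,792),interpolation=0)
def sq(c,yaw,h,z,col):
    pts=[]
    for i in range(4):
        t=np.radians(yaw+45+90*i);pts.append((proj("scene",(c[0]+h*2**.5*np.cos(t),c[1]+h*2**.5*np.sin(t),z))-[281,164]+.5)*11)
    cv2.polylines(im,[np.int32(pts)],True,col,1)
sq((.526,.2185),-28.4,.032,.066,(0,0,255))
sq((.526,.2185),-28.4,.0465,.036,(0,255,255))
sq((.526,.2185),-28.4,.0345,.004,(255,0,255))
pts=[]
for sx,sy in((1,1),(1,-1),(-1,-1),(-1,1)):
    t=np.radians(-28.4);x,y=sx*.065,sy*.043
    pts.append((proj("scene",(.526+x*np.cos(t)-y*np.sin(t),.2185+x*np.sin(t)+y*np.cos(t),.004))-[281,164]+.5)*11)
cv2.polylines(im,[np.int32(pts)],True,(255,255,0),1)
cv2.imwrite("pics/z6.png",im[:600])
cv2.imwrite("pics/z6.png",im[192:])
E
```

```text
[0.5018 0.1986 0.066 ]
[0.5341 0.1905 0.066 ]
[0.5628 0.2353 0.066 ]
57.33330092883984 0.05320974564596432
-14.113608697216316 0.03332667290685978 [0.5323 0.217  0.066 ]
```

View pics/z6.png

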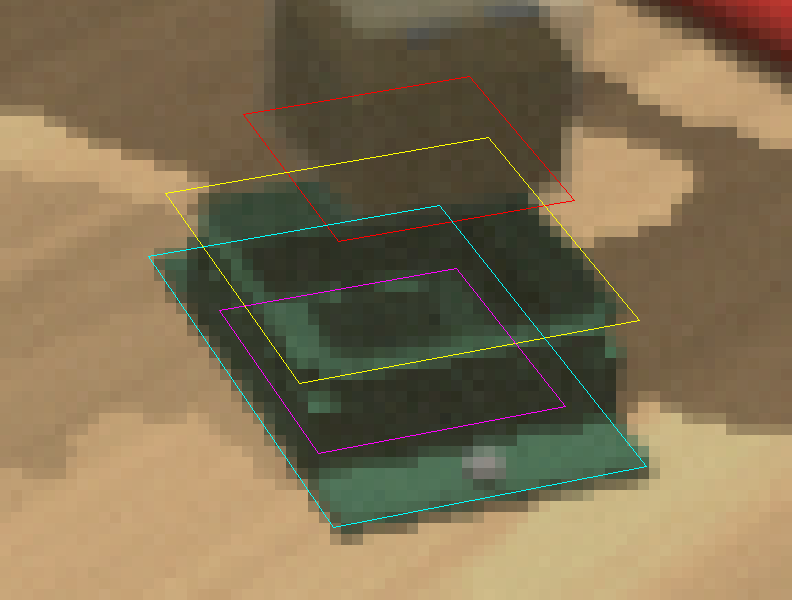

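```bash
python3 - <<'E'
from h import *
b=cv2.imread("pics/scene2.png");x0,y0,w=282,155,72
im0=cv2.convertScaleAbs(cv2.resize(b[y0:y0+54,x0:x0+w],None,fx=11,fy=11,interpolation=cv2.INTER_CUBIC),alpha=1.6)
im=im0.copy()
def sq(c,yaw,h,z,col):
    pts=[]
    for i in range(4):
        t=np.radians(yaw+45+90*i);pts.append((proj("scene",(c[0]+h*2**.5*np.cos(t),c[1]+h*2**.5*np.sin(t),z))-[x0,y0]+.5)*11)
    cv2.polylines(im,[np.int32(pts)],True,col,1)
for z in(.067,.129): sq((.5264,.2186),-28.4,.032,z,(0,0,255)); sq((.5264,.2186),-36,.032,z,(0,255,255)); 
# cap top circle
t=np.linspace(0,6.28,40);pts=[(proj("scene",(.5264+.028*np.cos(a),.2186+.028*np.sin(a),.1675))-[x0,y0]+.5)*11 for a in t]
cv2.polylines(im,[np.int32(pts)],True,(255,255,0),1)
cv2.imwrite("pics/z7.png",im);cv2.imwrite("pics/z7b.png",im0)
E
```

```text
(no output)
```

View pics/z7.png

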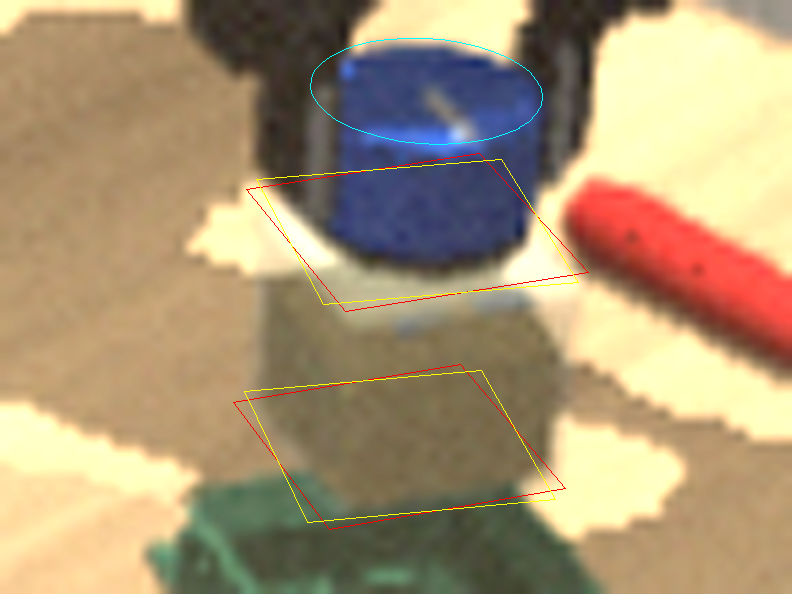

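View pics/z7b.png

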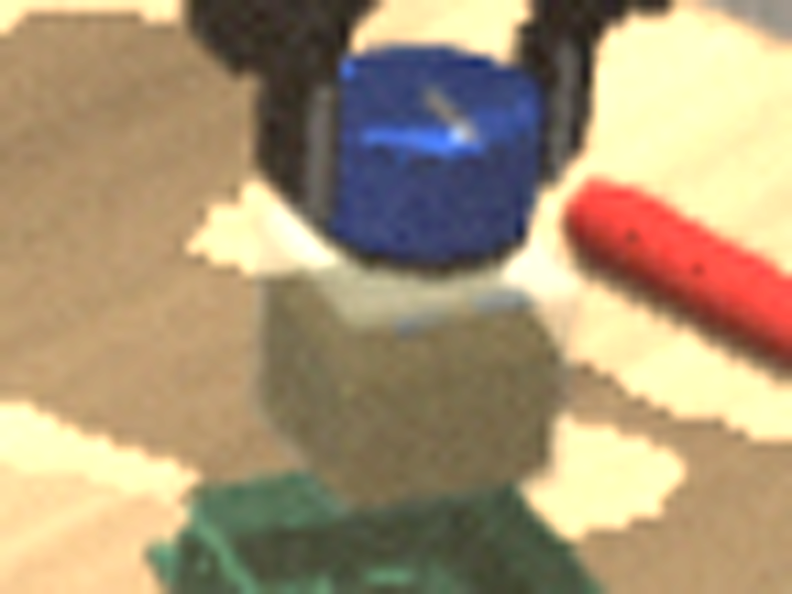

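The carried jar's yaw matches the holder: its front edge has a slope of -0.18 px/px, predicted -0.17. Its axis is within about 1 mm of the TCP. Now I'll lower it under force guard.

```bash
python3 - <<'E'
from h import *
b=np.radians(-118.4)
r.move_straight([.526,.2195,.135],quat(b),speed=.06)
h=r.move_straight([.526,.2195,.0965],quat(b),speed=.03,max_force=10)
s=r.read_state();print(h,s["time_s"],s["eef_pos"],s["contact_force"],s["torque"],s["grip_width"])
snap("3")
cv2.imwrite("pics/z8.png",cv2.resize(cv2.imread("pics/scene3.png")[165:235,280:360],None,fx=8,fy=8))
E
```

```text
False 13.4833 [0.5265 0.2196 0.0973] [-0.9093 -0.4549  4.8407] [-0.0625  0.088  -0.0246] 0.055164675386806444
```

View pics/z8.png

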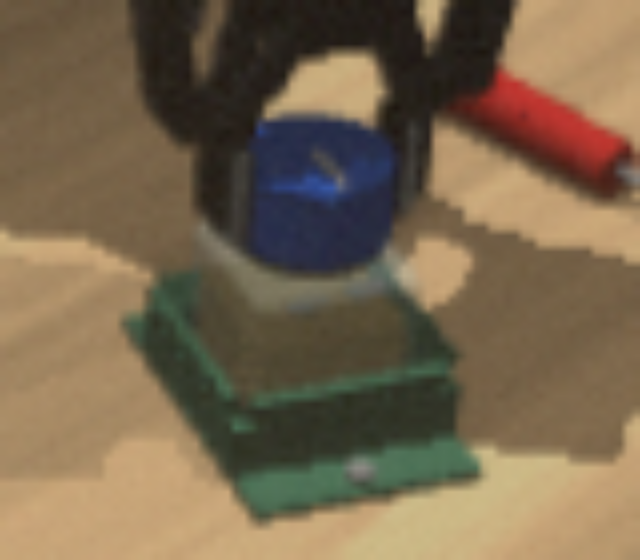

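The jar is home: TCP height is 0.0973 m, the bench grasp height plus the 4 mm floor, and the side force is about 1 N. The picture shows the jar upright in the holder around (320,330). Now I'll unscrew in steps, watching the moment.

```bash
cat > turn.py <<'E'
from h import *
import sys
b0=-118.4
def go(f,t,step,z0,grip=None,stopM=1.6):
    d=f
    while d<t-1e-6:
        d=min(d+step,t);z=z0+.0012*np.radians(d)
        q=r.solve_ik([.526,.2195,z],quat(np.radians(b0+d)));q=np.array(q)
        r.movej(q);s=r.read_state()
        print("%.1f t=%.2f rad=%.3f z=%.4f F=%s Mz=%.3f q6=%.3f w=%.4f"%(d,s["time_s"],np.radians(d),s["eef_pos"][2],s["contact_force"],s["torque"][2],s["joint_positions"][5],s["grip_width"]),flush=True)
        if abs(s["torque"][2])>stopM: print("STOP");return
E
python3 - <<'E'
from turn import *
r.hold(.3)
command_gripper(.045,38)
go(0,25,5,.0972)
E
```

```text
5.0 t=14.35 rad=0.087 z=0.0974 F=[0.2905 0.5412 1.7205] Mz=0.035 q6=2.242 w=0.0549
10.0 t=14.60 rad=0.175 z=0.0974 F=[0.2153 5.0076 2.3268] Mz=-0.210 q6=2.157 w=0.0548
15.0 t=14.85 rad=0.262 z=0.0976 F=[-0.5976  5.5642  2.6215] Mz=-0.300 q6=2.070 w=0.0551
20.0 t=15.10 rad=0.349 z=0.0977 F=[-0.9402  5.549   1.9459] Mz=-0.279 q6=1.983 w=0.0550
25.0 t=15.35 rad=0.436 z=0.0978 F=[-1.3845  4.8465  2.2547] Mz=-0.265 q6=1.897 w=0.0553
```

```bash
python3 - <<'E'
from turn import *
go(25,60,7,.0972)
snap("4")
cv2.imwrite("pics/z9.png",cv2.resize(cv2.imread("pics/scene4.png")[165:235,280:360],None,fx=8,fy=8))
E
```

```text
32.0 t=15.60 rad=0.559 z=0.0979 F=[-0.8238  4.2263  1.6593] Mz=-0.216 q6=1.775 w=0.0557
39.0 t=15.85 rad=0.681 z=0.0980 F=[-1.681   4.8523  2.0101] Mz=-0.157 q6=1.653 w=0.0550
46.0 t=16.10 rad=0.803 z=0.0981 F=[-1.4576  3.9253  1.7761] Mz=-0.175 q6=1.531 w=0.0549
53.0 t=16.35 rad=0.925 z=0.0983 F=[-0.0368  2.7703  1.9606] Mz=-0.193 q6=1.409 w=0.0553
60.0 t=16.60 rad=1.047 z=0.0985 F=[-0.7556  2.0647  1.8655] Mz=-0.282 q6=1.287 w=0.0554
```

View pics/z9.png

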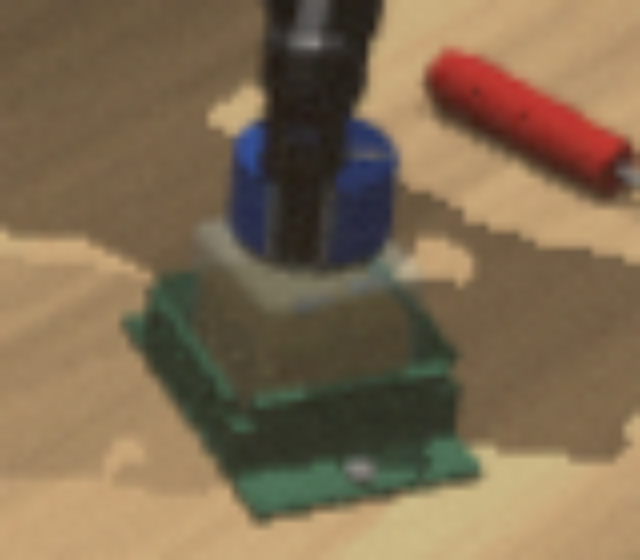

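```bash
python3 - <<'E'
from h import *
b=cv2.imread("pics/scene4.png");x0,y0=305,176
im=cv2.convertScaleAbs(cv2.resize(b[y0:y0+24,x0:x0+30],None,fx=24,fy=24,interpolation=0),alpha=2.2)
z=.1055;c=np.array([.5262,.2195,z])
def L(a,col):
    p=[(proj("scene",c+rr*np.array([np.cos(a),np.sin(a),0]))-[x0,y0]+.5)*24 for rr in(.016,.032)]
    cv2.line(im,tuple(map(int,p[0])),tuple(map(int,p[1])),col,1)
for d,col in((-28.4+60,(0,0,255)),(10,(0,255,255)),(-10,(0,255,0))): L(np.radians(d),col)
pts=[(proj("scene",c+.028*np.array([np.cos(a),np.sin(a),0]))-[x0,y0]+.5)*24 for a in np.linspace(0,6.3,50)]
cv2.polylines(im,[np.int32(pts)],True,(255,255,0),1)
cv2.imwrite("pics/z10.png",im)
E
```

```text
(no output)
```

View pics/z10.png

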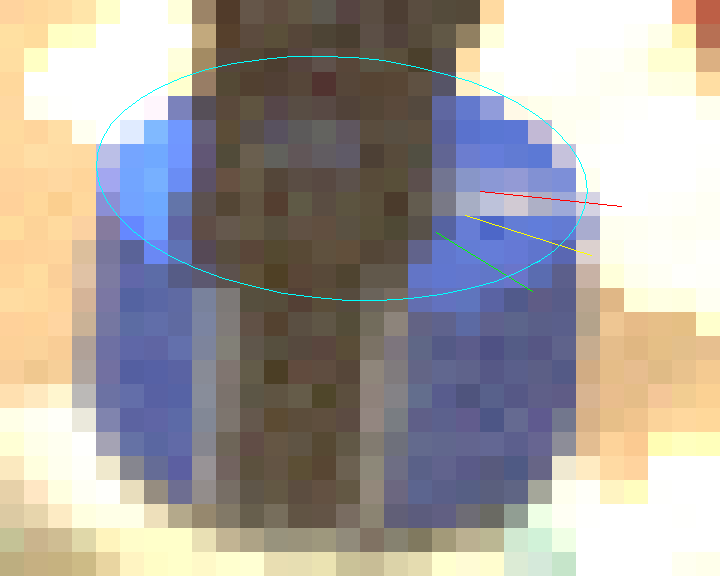

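The stripe lies along the no-slip line at about (510,195) in the crop, so the cap is turning and the jar is braced. I'll continue.

```bash
python3 - <<'E'
from turn import *
go(60,116,8,.0972,stopM=.9)
go(116,133,4.25,.0972,stopM=.9)
snap("5")
cv2.imwrite("pics/z11.png",cv2.resize(cv2.imread("pics/scene5.png")[165:235,280:360],None,fx=8,fy=8))
E
```

```text
68.0 t=16.96 rad=1.187 z=0.0986 F=[1.3217 0.6163 1.3667] Mz=-0.177 q6=1.146 w=0.0553
76.0 t=17.22 rad=1.326 z=0.0988 F=[1.6105 0.4494 0.3286] Mz=-0.196 q6=1.008 w=0.0551
84.0 t=17.48 rad=1.466 z=0.0990 F=[ 2.4552 -0.0478  1.2153] Mz=-0.167 q6=0.868 w=0.0552
92.0 t=17.73 rad=1.606 z=0.0992 F=[ 4.4725 -0.6468  1.1385] Mz=-0.206 q6=0.729 w=0.0552
100.0 t=17.99 rad=1.745 z=0.0995 F=[ 4.456  -1.2882  1.2014] Mz=-0.231 q6=0.589 w=0.0550
108.0 t=18.25 rad=1.885 z=0.0996 F=[ 4.3852 -0.8355  0.9084] Mz=-0.224 q6=0.449 w=0.0555
116.0 t=18.51 rad=2.025 z=0.0998 F=[ 4.6323 -1.1223  0.7005] Mz=-0.198 q6=0.309 w=0.0553
120.2 t=18.76 rad=2.099 z=0.0999 F=[ 5.6957 -0.8102  0.4393] Mz=-0.297 q6=0.235 w=0.0554
124.5 t=19.01 rad=2.173 z=0.1000 F=[4.637  0.3677 1.2472] Mz=-0.316 q6=0.161 w=0.0550
128.8 t=19.26 rad=2.247 z=0.1001 F=[ 4.8647 -0.3157 -0.3927] Mz=-0.322 q6=0.087 w=0.0553
133.0 t=19.51 rad=2.321 z=0.1003 F=[ 4.5875 -0.1083 -0.0119] Mz=-0.333 q6=0.013 w=0.0554
```

View pics/z11.png

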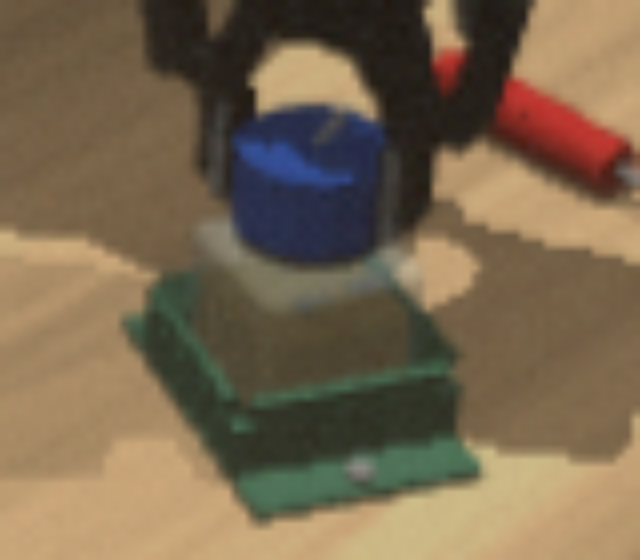

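```bash
python3 - <<'E'
from h import *
g=[plane("scene",(p[0]/8+280-.5,p[1]/8+165-.5),.1075) for p in((316,141),(341,114))]
d=g[1]-g[0];print("stripe",np.degrees(np.arctan2(d[1],d[0])),"expected",-28.4+133)
q=quat(np.radians(-118.4+133))
for z in(.1022,.104):
    r.move_straight([.526,.2195,z],q,speed=.02);s=r.read_state();print(s["eef_pos"],s["contact_force"],s["torque"][2])
E
```

```text
stripe 104.46397057850068 expected 104.6
[0.5256 0.2197 0.1018] [ 4.2226  1.4721 -2.0794] -0.369459146556118
[0.5253 0.2195 0.1038] [ 1.4069  1.7517 -2.2296] -0.3448740064714725
```

```bash
python3 - <<'E'
from h import *
q=quat(np.radians(-118.4+133))
for z in(.1065,.109):
    r.move_straight([.526,.2195,z],q,speed=.02);s=r.read_state();print(s["eef_pos"],s["contact_force"],s["torque"][2])
snap("6")
cv2.imwrite("pics/z12.png",cv2.resize(cv2.imread("pics/scene6.png")[165:235,280:360],None,fx=8,fy=8))
E
```

```text
[0.5258 0.2194 0.1068] [ 0.781  -0.4053  0.1818] -0.05943552973068723
[0.5259 0.2195 0.1093] [ 0.6435 -0.2823 -0.32  ] 0.0316590152435808
```

View pics/z12.png

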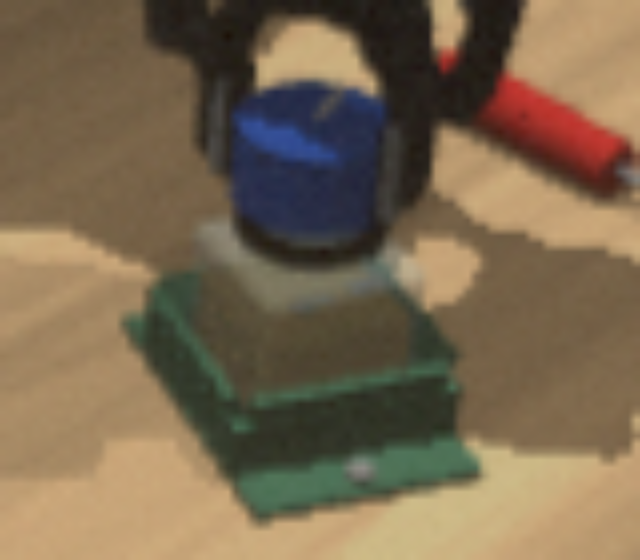

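The cap is free. The force dropped to about 0, the jar hasn't moved, and the black ring now shows at (310,240). Lifting to about 15 mm above the mouth.

```bash
python3 - <<'E'
from h import *
q=quat(np.radians(-118.4+133))
r.move_straight([.526,.2195,.1375],q,speed=.03);r.hold(.5)
s=r.read_state();print(s["time_s"],s["eef_pos"],s["contact_force"],s["torque"],s["grip_width"],s["dq"])
snap("7")
cv2.imwrite("pics/z13.png",cv2.resize(cv2.imread("pics/scene7.png")[155:230,280:360],None,fx=8,fy=8))
E
```

```text
22.3667 [0.526  0.2195 0.1375] [ 0.3166 -0.3315 -0.8849] [ 0.0145 -0.0715 -0.0184] 0.055066451187055665 [-0.0012 -0.0006  0.0005  0.0001  0.0001 -0.0014]
```

View pics/z13.png

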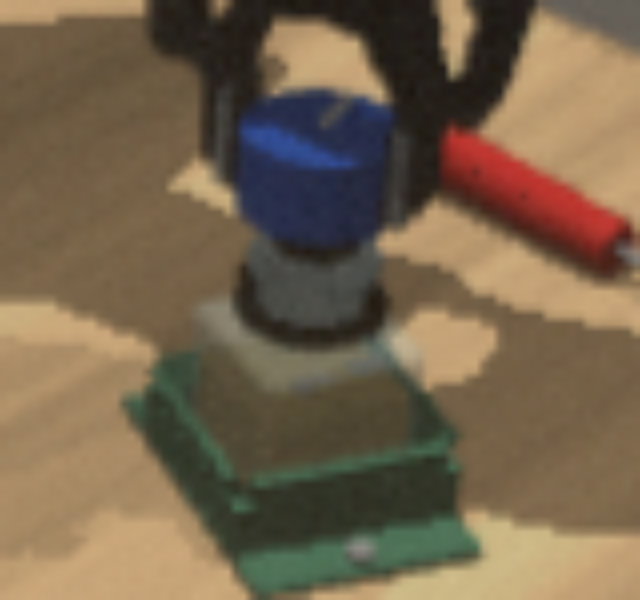

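View pics/scene7.png

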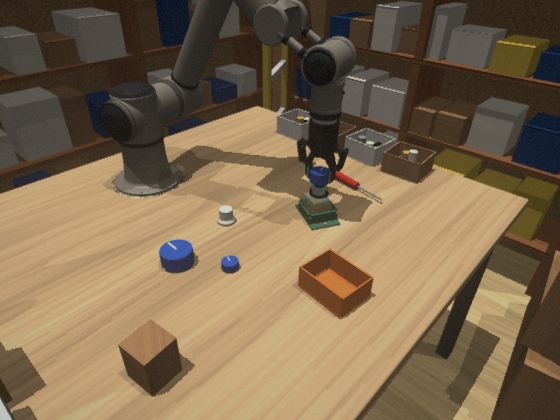

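```bash
python3 - <<'E'
from h import *
from scipy.optimize import brentq
# cap front lower edge row ~245/8, rim of cap near camera
v=245/8+155-.5; d=np.array([.5694,-.785])/.97*.028*1.0
f=lambda z:proj("scene",(.526+.554/.822*.028,.2195-.6074/.822*.028,z))[1]-v
print("lower edge z",brentq(f,.05,.25),"mouth .099")
v=92/8+155-.5;g=lambda z:proj("scene",(.526-.554/.822*.028,.2195+.6074/.822*.028,z))[1]-v
print("top z",brentq(g,.05,.3))
r.finish_job()
E
```

```text
lower edge z 0.1144134334103557 mouth .099
top z 0.1425884479100539
the job is handed in; nothing more can be done
```

I seated the jar in the green holder, unscrewed the blue cap and handed the job in at about 22.5 s. The cap was held level, about 15 mm above the jar's mouth. No verdict was reported.

**What I did:** I picked the jar up by its tight cap, turned it by about -60° to match the holder, and lowered it under force guard. I then turned the cap 133° (2.32 rad) anticlockwise in one grasp, where you expected two or more. After that I lifted it straight up.

**Last checks:**
- **Jar seated:** it came to rest at the height expected for the pocket floor, and the pictures show it still upright in the holder after the cap came off.
- **Cap turned without slipping:** the stripe was at 104.5°, against 104.6° expected for no slip.
- **Thread free:** lifting showed about -2 N of drag for the first 3–4 mm, then about 0. The jar did not follow.
- **Final position:** the picture puts the cap's lower edge at 0.114 m and the mouth at 0.099 m. The cap was gripped (38 N commanded) and the arm was still.
- **Bystanders:** the last picture shows the bin, lampholder, carton and screwdriver where they were; I did not measure this.

**Disagreements and limits:**
- The two cameras differed by 2–3 mm on the cap and the holder bolt, so I used averages.
- The measured turning moment was 0.2–0.35 N m, against the stated 0.5 N m.
- I inferred the thread angle (about 2.1–2.3 rad) from the turn, because it could not be read directly.

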